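# Oil the vise slide with the felt dauber

### The job

Unlock the felt dauber from its bayonet holder (turn it clockwise seen from above, then lift it out), put its tip straight down into the leaning oil pot and press the hidden sprung plate inside nearly all the way down, gently. Then dab the tip lightly on the bare slide between the jaws of the vise, and finally hang the dauber by its flange, upright, on the rim of the drip cup without letting it drop. Leave the jar, the wrench and the can alone.

Things in the scene. Friction and masses are not known exactly. Their poses are not given: they have to be found in the camera images.
- holder: Fixed steel tube stand, foot 100 mm square. Tube inner diameter 28, outer 52, rim 88 mm up. Origin: centre of underside; z up; x = open slot direction. Two facing roofs, top 103 mm up, centred 60 and 240 deg anticlockwise (from above) from x, hold the dauber's lugs down. The lugs lift freely within 12 deg of x; a stop ends the clockwise turn about 4 deg beyond x. The other way is blocked.
- dauber: Loose steel dauber, about 100 g, 142 mm long. Origin: bottom of its grey ball tip (diameter 16); z along the stem (diameter 8) to the knob. It starts upright in the holder, flange on the rim, tip 10 mm above the table, its lug line (x) 50 to 70 deg anticlockwise from the holder's x (half a turn makes no difference). Lift it 80 mm or more to clear the tube.
- flange (a point): Centre of the underside of the dauber's round flange (diameter 48, 6 thick), 78 mm above the tip. Two lugs stick out of it along +x and -x: 68 mm over both, 8 wide, 6 high. Axes as dauber.
- knob (a point): Centre of the dauber's wooden knob, 125 mm above the tip; 30 mm along x, 16 along y, 34 tall. Grip it here across the 16 mm. Axes as dauber.
- pot: Open steel pot, 85 mm tall, inner diameter 34, outer 40, fixed in a steel bracket, leaning 38 deg from vertical with its mouth towards the robot's side. Origin: centre of its underside; z along its axis, out of the mouth. Keep the dauber within 20 deg of this axis when pressing.
- pot_mouth (a point): Centre of the pot's mouth, 85 mm from its underside; axes as pot. The sprung plate inside (grey, diameter 31, square to the axis) has its top 40 to 62 mm below this point: it differs each time and is not measured, so feel for it.
- plate (a joint): How far the sprung plate in the pot is pressed: 0 at rest, 0.008 m fully down (press it past 0.005). About 1 N starts it, 5.8 N at full travel, then it is rigid. It says nothing of how deep the plate lies.
- vise: Fixed grey bench vise, jaws open. Origin: centre of its underside; x along the slide. Jaws 80 mm wide reach 105 mm up, with a gap of 62 mm between their faces (from x -31 to +31).
- slide_top (a point): Middle of the top of the vise's bare steel slide between the jaws, 70 mm above the table; the slide is 36 mm wide (y) and rigid. Dab here, within 12 mm.
- cup: Fixed aluminium drip cup, inner diameter 38, outer 46, rim 88 mm above the table, on a foot of diameter 76. Origin: centre of its underside; z up. The dauber's flange rests on its rim, with the tip 10 mm above the table.
- jar: Bystander: loose glass jar, diameter 48, 65 mm tall; origin at the centre of its underside.
- wrench: Bystander: loose wrench 120 mm long lying along its x; origin at the centre of its underside.
- can: Bystander: loose grey can, diameter 60, 90 mm tall; origin at the centre of its underside.
Things that resemble listed ones, but are neither listed nor needed, are in the scene too. What is shaped like the dauber but green is not meant. What is shaped like the holder but turquoise is not meant.

How it is judged:
By the outcome, as a careful person would: the job done as asked, in the order asked, and still so for the second after the job is handed in, with the robot touching nothing.
It also fails if it takes over 53 s, if anything falls off the work surface, if the arm or the gripper's body presses on something with over 40 N, if the wrist force passes 120 N, or if a joint passes its speed limit or range.

### The arm

A 6-joint arm with a two-finger parallel gripper is mounted at the origin on the work surface. World frame = base frame: x ahead of the robot, y to its left, z up, the work surface at z = 0. Lengths are in mm, angles in rad, forces in N, time in s.
With the tool pointing down it reaches from about 350 to 975 mm from the base axis. Payload 7.1 kg.
Tool frame: the origin (TCP) lies midway between the tips of the shut fingers; the grasp point (between the pads) lies ctrl.grip_point_offset behind it (ctrl.grip_point_offset is the distance from the TCP to the grasp point, in mm); z points along the fingers, y is the line along which they close (so a half turn about z gives the same grasp; the last joint's range is limited). The gripper opens to 88 mm and grips with 3 to 60 N. Pads are 20 mm wide; open, the fingers measure 115 mm over their backs; the gripper's body (75 mm by 178 mm) begins 61 mm behind the grasp point.
Start: joints at [1.104, 0.423, 1.63, -0, 1.089, -0.019], TCP at [270.582, 563.374, 201.075] pointing down, gripper open.
Joint ranges: [-3, 3], [-0.9, 2.11], [0.09, 2.58], [-1.31, 4.45], [0.11, 2.69], [-2.54, 2.54]. Speed limits (rad/s): [2.39, 2.39, 3.01, 3.14, 3.14, 3.14].

### API

Orientations are given as a rotation vector (axis times angle).
In Python, from workcell import ctrl, get_image, close_job, finder gives the robot as it stands.
- The arm moves only by the tool servo_tool, never from a script. Its argument "deltas" is a list of rows, each a list of 2 entries, a list of its own where there are three numbers: the shift along the tool's x, y, z in mm, then the turn, a rotation vector about the tool's x, y, z in rad. A call has 1 to 5 rows; each row is the pose to reach, as a shift and turn from the pose commanded when the call began, along the tool's axes at that moment; what a row does not reach only later rows make up. A row lasts 1/12 s, in which the tool goes at most 41.7 mm and 7.16 degrees, less where a joint would pass 70% of its speed; a pose out of reach is approached as far as the arm can. A call with a gripper value outside its range is refused whole. "grip" is the closure, from -1 (fully open) to 1 (shut), so that 0 is half open, set as the call begins (left out, the last holds). The fingers move at their own pace and stop on an object; the grip force is fixed at half the most. Time passes only in rows, so rows that repeat a pose let the fingers close. It gives the time, the measured TCP pose, the force, the opening and the grip force at its end, in the units of the state.
- ctrl.get_obs(): the state, without advancing time (a new reading comes with each control period).
- get_image(name): name is "side" or "top"; returns a dict with "frame" (384x512x3 uint8, blue, green, red), "depth" (384x512 float32, mm along the optical axis (not along the pixel's ray), 0 where there is no reading), "K" (3x3 intrinsics, pixels), "dist" ([k1, k2, p1, p2, k3] as OpenCV has them; the pictures are not rectified), "pose" (4x4, takes a point from camera to world coordinates). Camera axes: x right, y down, z forward; pixel columns grow to the right and rows downward; lengths in mm; the calibration is good to about 2 mm. A picture is of the moment at which its call begins.
- close_job(): hands the job in; it is judged then, once.
Trained networks look in a picture, given as the dict that the camera call returned (one of the last four; its "shot" number tells which), for a name from the list of things; names that differ only in an ending like _2 or _b are one class to them, and where a whole thing is asked for, a point or a joint stands for the part that bears it (a point fixed in the world has none). Each returns a list of dicts, best first, with "score" (0 to 1); they miss things now and then, are a little off and sometimes report something else, mostly with a low value. They report only what shows in the picture. A call takes as long as a camera call. They do not tell look-alikes from the thing itself.
- finder.search_frame(query, picture): "rect" ([centre column, centre row, width, height] as shares, 0 to 1, of the picture: columns of its width, rows of its height, round what is visible of it).
- finder.silhouettes(query, picture): "mask" (384x512 bool, what is visible of it) and "rect" ([centre column, centre row, width, height] as shares, 0 to 1, of the picture: columns of its width, rows of its height, round what is visible of it).
The state is a dict: "t": time; "qpos": joint angles; "qvel": joint speeds; "joint_torque": joint torques, N m; "ee_pos": TCP position; "orientation": TCP orientation; "ft_force": force on the tool from outside, world axes, zero at the start; "moment": the same for the moment, N m; "width": finger opening in mm; "grasp_force": force on a finger pad.
Only numpy, scipy, OpenCV 4.12 (cv2) and the standard library are available. Lean on these libraries where they do the work, as an engineer would, in place of code of your own. Each camera call takes 0.05 s, during which the arm holds its last target. There are 200 camera calls.

## Working session

There is one attempt and no reset: what is moved stays moved. The work goes in short steps, Python scripts to look and compute and a tool call to move; the robot and the scene stay as the last step left them, time stands still between calls to the robot, and variables do not carry over. Pictures are saved under pics/ and viewed, at most 10 in all, crops included, and the job is handed in when it is done.

Besides the shell and the picture viewer there is one more tool, called after "Emit:" as a command line: name --argument value ..., lists and objects as JSON in quotes. servo_tool: Moves the arm, as the interface text tells. Its arguments: {"type":"object","properties":{"deltas":{"type":"array","items":{"type":"array"}},"grip":{"type":"number"}},"required":["deltas"]}

```bash
ls; mkdir -p pics; cat > h.py <<'E'
import numpy as np,cv2
from scipy.spatial.transform import Rotation as R
from workcell import ctrl,get_image,close_job,finder
def cloud(p):
    d=p["depth"];K=np.array(p["K"]);h,w=d.shape
    uv=np.stack(np.meshgrid(np.arange(w),np.arange(h)),-1).reshape(-1,1,2).astype(np.float64)
    n=cv2.undistortPoints(uv,K,np.array(p["dist"],float)).reshape(h,w,2)
    P=np.concatenate([n*d[...,None],d[...,None]],-1)
    T=np.array(p["pose"]);W=P@T[:3,:3].T+T[:3,3]
    W[d<=0]=np.nan
    return W
E
python3 - <<'E'
from h import *
print(ctrl.get_obs(),ctrl.grip_point_offset)
for n in("side","top"):
    p=get_image(n);cv2.imwrite(f"pics/{n}0.png",cv2.resize(p["frame"],None,fx=1.5,fy=1.5,interpolation=cv2.INTER_CUBIC))
    W=cloud(p);np.savez(f"{n}0.npz",W=W,f=p["frame"],K=p["K"],dist=p["dist"],pose=p["pose"])
    print(n,np.round(p["pose"],3).tolist(),np.round(p["K"],1).tolist())
    for q in["holder","dauber","pot","vise","cup","jar","wrench","can","knob"]:
        for r in finder.silhouettes(q,p)[:3]:
            m=r["mask"];c=W[m];c=c[~np.isnan(c[:,0])]
            rc=np.array(r["rect"])*[512,384,512,384]
            print(q,round(r["score"],2),rc.round().astype(int),np.nanmedian(c,0).round() if len(c) else None,c[:,2].max().round() if len(c) else None)
E
```

```text
pics
{'t': 0.0, 'qpos': array([ 1.10399789e+00,  4.23828480e-01,  1.63064847e+00, -7.09895682e-06,
        1.08859407e+00, -1.90080302e-02]), 'qvel': array([-0.00182433, -0.0002533 , -0.00067411, -0.00044303, -0.00037459,
        0.00046571]), 'joint_torque': array([ 6.19449247e-05, -5.44611526e+01, -2.73668754e+01,  6.43429253e-02,
        2.26765859e-02, -1.36743847e-04]), 'ee_pos': array([270.33884335, 562.88346719, 200.32575062]), 'orientation': array([-6.97442721e-01, -3.06283811e+00,  2.25615668e-03]), 'ft_force': array([-0.66580672, -0.15801452, -1.09997563]), 'moment': array([ 0.00438268, -0.06106718, -0.01140743]), 'grasp_force': 0.0, 'width': 87.89454944106957} 18.700000000000003
side [[1.0, 0.009, 0.021, 461.609], [-0.012, -0.573, 0.819, -832.59], [0.019, -0.819, -0.573, 671.231], [0.0, 0.0, 0.0, 1.0]] [[440.5, 0.0, 260.4], [0.0, 440.5, 193.6], [0.0, 0.0, 1.0]]
holder 0.82 [239 303  59  73] [ 445. -317.   50.] 110.0
holder 0.6 [156 308  60  76] [ 293. -325.   51.] 104.0
holder 0.48 [327 183  80  48] [635.  92.  64.] 108.0
dauber 0.97 [238 279  28  43] [ 442. -298.   95.] 1
[... 853 characters left out ...]
 [0.0, 0.0, 1.0]]
holder 0.97 [350 257  42  37] [ 283. -296.   19.] 109.0
holder 0.8 [342 206  46  32] [ 422. -275.   11.] 108.0
dauber 0.81 [349 200  16  17] [ 434. -288.   96.] 156.0
dauber 0.57 [393 199  23  21] [ 443. -409.   86.] 148.0
pot 0.74 [280 152  17  22] [580. -97.  87.] 126.0
vise 0.97 [206 128  28  65] [644. 105.  90.] 112.0
cup 0.73 [142 198  26  19] [452. 296.  29.] 95.0
jar 0.6 [218 198  19  19] [446.  75.  64.] 71.0
wrench 0.67 [261 203  31   8] [437. -49.   7.] 14.0
can 0.96 [332 124  26  27] [ 668. -251.   87.] 96.0
can 0.28 [206 128  29  68] [643. 105.  93.] 112.0
knob 0.75 [349 203  20  20] [ 434. -288.   96.] 156.0
knob 0.52 [390 200  20  24] [ 442. -408.   86.] 148.0
```

View pics/side0.png

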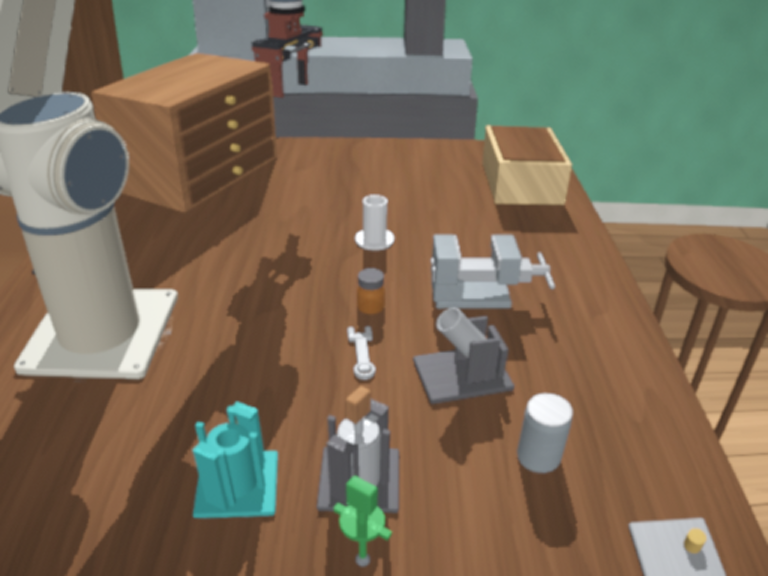

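View pics/top0.png

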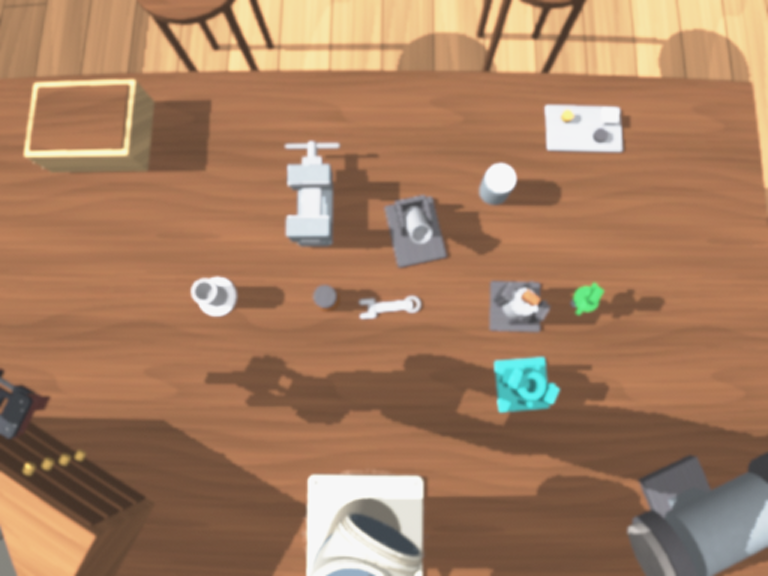

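The side view shows the real dauber (orange knob at 358,397) in the grey holder, with the green look-alike just in front of it (360,510). The turquoise holder is at (235,460), the pot mouth at (455,320), the vise at (477,270) and the cup at (375,220). The top view agrees: knob (531,297), pot mouth (420,233), cup rim (205,291).

```bash
cat > fit.py <<'E'
from h import *
from scipy.optimize import least_squares
def rect(P):
    (c,s,a)=cv2.minAreaRect(P[:,:2].astype(np.float32)); return np.round(c,1),np.round(s,1),round(a,1)
def circ(P,r=None):
    f=lambda q:np.hypot(P[:,0]-q[0],P[:,1]-q[1])-(r if r else q[2])
    s=least_squares(f,[*P[:,:2].mean(0),20],loss='soft_l1'); return s.x.round(1),round(np.abs(s.fun).mean(),2)
for n in("side","top"):
    d=np.load(n+"0.npz");W=d["W"].reshape(-1,3);f=d["f"].reshape(-1,3).astype(int)
    ok=~np.isnan(W[:,0]);W=W[ok];f=f[ok]
    def box(c,r,z0,z1): return (np.hypot(W[:,0]-c[0],W[:,1]-c[1])<r)&(W[:,2]>z0)&(W[:,2]<z1)
    t=W[(abs(W[:,0]-500)<200)&(abs(W[:,1]-180)<60)&(W[:,2]<15)]
    print(n,"table z",np.median(t[:,2]).round(2))
    # knob
    m=box((440,-300),60,112,165)&(f[:,2]>f[:,0]+35)&(f[:,2]>f[:,1]+20); P=W[m]
    if len(P)>5: print(" knob",len(P),P.min(0).round(),P.max(0).round(),P.mean(0).round(1),rect(P[P[:,2]>P[:,2].max()-6]))
    m=box((440,-310),75,4,25); print(" foot",m.sum(),rect(W[m]),np.median(W[m],0).round())
    m=box((440,-300),60,97,112)&~((f[:,1]>f[:,2]+40)); print(" roofs",m.sum()); print(W[m][::max(1,m.sum()//40)].round().astype(int).tolist())
    m=box((453,293),40,82,97);print(" cuprim",m.sum(),circ(W[m]),rect(W[m]),np.median(W[m][:,2]))
    m=box((453,293),50,3,20);print(" cupfoot",m.sum(),circ(W[m]),rect(W[m]))
    m=box((640,100),90,98,120);P=W[m];print(" jaws",m.sum(),rect(P))
    for s in(P[P[:,0]<640],P[P[:,0]>640]): print("   jaw",rect(s),np.median(s[:,2]).round(1))
    m=box((640,100),25,60,80);print(" slide",m.sum(),rect(W[m]),np.median(W[m],0).round(1))
    m=box((600,-100),120,3,30)&(f.max(1)<140);print(" potfoot",m.sum(),rect(W[m]),np.median(W[m],0).round(1))
E
python3 fit.py
python3 - <<'E'
import sys;sys.path.insert(0,'.')
from h import *
import cv2
a=np.load('side0.npz')["f"];b=np.load('top0.npz')["f"]
u=lambda i,r,c:cv2.resize(i[r:r+70,c:c+70],(390,390),interpolation=cv2.INTER_CUBIC)
cv2.imwrite('pics/crop.png',np.hstack([u(b,165,310),u(b,120,248)]))
E
```

```text
side table z -0.8
 knob 297 [ 426. -310.  122.] [ 454. -280.  152.] [ 440.7 -298.9  141. ] (array([ 440.6, -294.5]), array([30. , 15.9]), 52.7)
 foot 799 (array([ 440.2, -296.6]), array([97.1, 98.8]), 89.0) [ 467. -315.    7.]
 roofs 361
[[455, -250, 101], [455, -258, 101], [459, -262, 102], [457, -264, 102], [475, -262, 101], [470, -265, 101], [464, -267, 100], [459, -271, 102], [475, -267, 98], [470, -273, 102], [471, -272, 98], [404, -283, 103], [409, -285, 103], [407, -285, 98], [442, -298, 109], [436, -298, 104], [442, -299, 103], [473, -300, 102], [469, -304, 101], [476, -304, 98], [412, -312, 101], [414, -316, 103], [413, -318, 102], [406, -320, 102], [421, -319, 101], [411, -323, 103], [427, -321, 101], [412, -325, 102], [427, -323, 101], [404, -323, 97], [420, -326, 102], [435, -325, 101], [418, -328, 101], [434, -328, 102], [419, -331, 102], [434, -332, 103], [422, -333, 102], [437, -331, 100], [429, -335, 102], [427, -336, 100], [431, -338, 97]]
 cuprim 73 (array([455. , 303.2,  20.8]), np.float64(1.71)) (array([454.8, 303.2]), array([42.3, 48. ]), 37.2) 85.5380326482541
 
[... 1431 characters left out ...]
280, 98], [409, -314, 107], [409, -326, 103], [406, -318, 103], [403, -279, 102], [403, -323, 104]]
 cuprim 82 (array([453.3, 302.3,  21.3]), np.float64(1.08)) (array([453.8, 302.3]), array([45.4, 45.2]), 42.4) 87.70448057915178
 cupfoot 283 (array([451.5, 299.8,  29.2]), np.float64(6.41)) (array([451.7, 289. ]), array([76.3, 96.6]), 64.9)
 jaws 782 (array([626.5, 109. ]), array([142. ,  80.3]), 0.3)
   jaw (array([575. , 108.3]), array([38.8, 79.5]), 0.1) 105.0
   jaw (array([676.6, 109.3]), array([41.8, 80.3]), 0.4) 105.0
 slide 160 (array([639.3, 106.9]), array([35.2, 46.4]), 84.7) [638.7 106.   70.4]
 potfoot 401 (array([591.2, -98. ]), array([235.5, 161.2]), 71.6) [ 592.  -129.1    9. ]
```

View pics/crop.png

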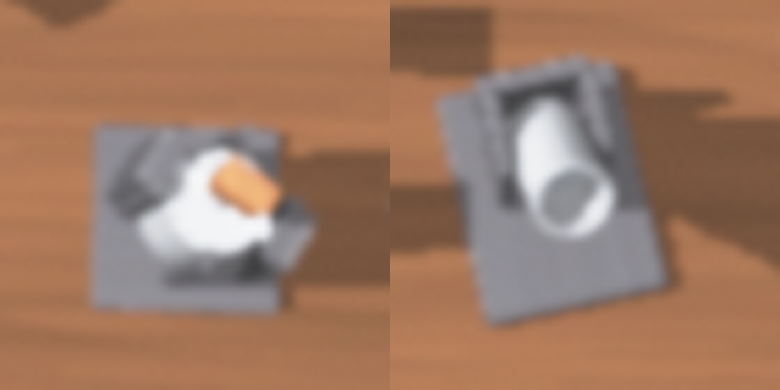

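The crops show the knob's long side running at about 54° and the holder foot nearly square to the axes. The pot mouth points towards the robot, yawed about 12°. Next I fit the pot and plan the approach.

```bash
cat >> h.py <<'E'
def down(yaw):  # tool pointing down, tool y at yaw (deg)
    y=np.radians(yaw); Y=np.array([np.cos(y),np.sin(y),0]);Z=np.array([0,0,-1.]);return np.stack([np.cross(Y,Z),Y,Z],1)
def plan(p1,R1,n=None,start=None,smax=200,amax=34):
    if start is None:
        o=ctrl.get_obs();p0=o["ee_pos"];R0=R.from_rotvec(o["orientation"])
    else: p0,R0=start[0],R.from_matrix(start[1])
    p1=np.asarray(p1,float);w=(R0.inv()*R.from_matrix(R1)).as_rotvec()
    if n is None: n=int(max(1,np.ceil(max(np.linalg.norm(p1-p0)/smax,np.degrees(np.linalg.norm(w))/amax))))
    print("n",n,"dist",np.linalg.norm(p1-p0).round(1),"ang",np.degrees(np.linalg.norm(w)).round(1))
    for i in range(n):
        Ri=R0*R.from_rotvec(w*i/n)
        print("  shift",Ri.inv().apply((p1-p0)/n).round(1).tolist(),"turn",(w/n).round(4).tolist())
    return p1,R1
E
cat > pot.py <<'E'
from h import *
from scipy.optimize import least_squares
allP=[]
for n in("side","top"):
    d=np.load(n+"0.npz");W=d["W"].reshape(-1,3)
    W=W[~np.isnan(W[:,0])]
    W=W[(np.hypot(W[:,0]-575,W[:,1]+105)<60)&(W[:,2]>50)]
    def res(q,P):
        y=q[2];a=np.array([-np.cos(y)*np.sin(.6632),-np.sin(y)*np.sin(.6632),np.cos(.6632)])
        v=P-[q[0],q[1],100];r=np.linalg.norm(v-np.outer(v@a,a),axis=1);return r,v@a
    def f(q):
        r,_=res(q,W);return np.clip(np.minimum(abs(r-20),abs(r-17)),0,6)
    best=min((least_squares(f,[x,yy,t],diff_step=1e-4) for x in(555,570,585) for yy in(-115,-105,-95) for t in(-.1,.25)),key=lambda s:s.cost)
    q=best.x;r,s=res(q,W);m=(abs(r-18.5)<3.5)
    y=q[2];a=np.array([-np.cos(y)*np.sin(.6632),-np.sin(y)*np.sin(.6632),np.cos(.6632)])
    top=np.percentile(s[m],[90,95,98,99.5])
    print(n,q.round(2),np.degrees(y).round(1),len(W),m.sum(),best.cost.round(),top.round(1),"mouth",(np.array([q[0],q[1],100])+a*top[2]).round(1))
E
python3 pot.py; python3 - <<'E'
from h import *
plan([440,-294.5,240],down(-36))
E
```

```text
side [ 5.7318e+02 -9.9100e+01 -1.0000e-01] -5.8 848 537 3724.0 [12.4 15.  18.  19. ] mouth [562.1 -98.  114.2]
top [ 5.7301e+02 -1.0093e+02  1.9000e-01] 11.0 427 303 2002.0 [16.1 18.1 19.1 20.7] mouth [ 561.5 -103.2  115.1]
n 5 dist 875.3 ang 100.3
  shift [-104.8, -140.0, -7.8] turn [0.0, -0.0, 0.3503]
  shift [-146.5, -95.5, -7.8] turn [0.0, -0.0, 0.3503]
  shift [-170.4, -39.4, -7.8] turn [0.0, -0.0, 0.3503]
  shift [-173.6, 21.4, -7.8] turn [0.0, -0.0, 0.3503]
  shift [-155.7, 79.7, -7.8] turn [0.0, -0.0, 0.3503]
```

Emit:
servo_tool --deltas '[[[-20, -28, -8], [0, 0, 0.07]], [[-42, -56, -8], [0, 0, 0.14]], [[-63, -84, -8], [0, 0, 0.21]], [[-84, -112, -8], [0, 0, 0.28]], [[-105, -140, -8], [0, 0, 0.35]]]' --grip 0.2

```text
t: 1.42
ee_pos: [304.6, 390.2, 209.1]
orientation: [1.224, 2.893, 0.0]
ft_force: [1.0, -0.2, 0.6]
width: 57.8
grasp_force: 0.0
```

Emit:
servo_tool --deltas '[[[-29, -19, -2], [0, 0, 0.07]], [[-59, -38, -3], [0, 0, 0.14]], [[-88, -57, -5], [0, 0, 0.21]], [[-117, -76, -6], [0, 0, 0.28]], [[-146, -95, -8], [0, 0, 0.35]]]'

```text
t: 1.83
ee_pos: [338.5, 219.4, 217.3]
orientation: [1.709, 2.636, 0.001]
ft_force: [-0.3, -0.3, 0.9]
width: 35.2
grasp_force: 0.0
```

Emit:
servo_tool --deltas '[[[-34, -8, -2], [0, 0, 0.07]], [[-68, -16, -3], [0, 0, 0.14]], [[-102, -24, -5], [0, 0, 0.21]], [[-136, -32, -6], [0, 0, 0.28]], [[-170, -39, -8], [0, 0, 0.35]]]'

```text
t: 2.25
ee_pos: [372.7, 48.2, 225.4]
orientation: [2.142, 2.297, 0.001]
ft_force: [0.3, 0.6, 0.3]
width: 34.8
grasp_force: 0.0
```

Emit:
servo_tool --deltas '[[[-35, 4, -2], [0, 0, 0.07]], [[-70, 8, -3], [0, 0, 0.14]], [[-104, 13, -5], [0, 0, 0.21]], [[-139, 17, -6], [0, 0, 0.28]], [[-174, 21, -8], [0, 0, 0.35]]]'

```text
t: 2.67
ee_pos: [406.4, -124.0, 233.4]
orientation: [2.51, 1.888, 0.001]
ft_force: [0.5, 1.0, 0.9]
width: 35.2
grasp_force: 0.0
```

Emit:
servo_tool --deltas '[[[-31, 16, -2], [0, 0, 0.07]], [[-62, 32, -3], [0, 0, 0.14]], [[-93, 48, -5], [0, 0, 0.21]], [[-125, 64, -6], [0, 0, 0.28]], [[-156, 80, -8], [0, 0, 0.35]]]'

```text
t: 3.08
ee_pos: [440.6, -296.1, 241.2]
orientation: [2.801, 1.422, 0.0]
ft_force: [0.8, -0.1, 0.1]
width: 35.2
grasp_force: 0.0
```

```bash
cat > pot2.py <<'E'
from h import *
from scipy.optimize import least_squares
# refined pot fit: both clouds jointly, z-bias aligned, yaw free, restricted to cylinder points
C=[]
for n,dz in(("side",.8),("top",-.4)):
    W=np.load(n+"0.npz")["W"].reshape(-1,3);W=W[~np.isnan(W[:,0])]+[0,0,dz]
    C.append((n,W))
a=lambda y:np.array([-np.cos(y)*np.sin(.6632),-np.sin(y)*np.sin(.6632),np.cos(.6632)])
def rs(q,P):
    v=P-[q[0],q[1],100];s=v@a(q[2]);return np.linalg.norm(v-np.outer(s,a(q[2])),axis=1),s
for nm,W in C+[("both",np.vstack([c[1] for c in C]))]:
    q=np.array([573,-101,.19])
    for k in range(8):
        r,s=rs(q,W);m=(r>15.5)&(r<24)&(s>-25)&(s<22);P=W[m]
        q=least_squares(lambda q:(lambda r:np.minimum(abs(r-20),abs(r-17)))(rs(q,P)[0]),q,loss='soft_l1').x
    r,s=rs(q,W);m=(r>15.5)&(r<22)&(s<30)&(s>-20);h=np.histogram(s[m],np.arange(0,30,1.5))[0]
    print(nm,q.round(2),np.degrees(q[2]).round(1),m.sum(),h)
    e=np.percentile(s[m],98);print(" mouth",([q[0],q[1],100]+a(q[2])*e).round(1))
E
python3 pot2.py; python3 - <<'E'
from h import *
plan([439.8,-294.5,240],down(-36.5));o=ctrl.get_obs();print(o['t'],o['ee_pos'],o['width'],o['ft_force'])
E
```

```text
side [ 5.7365e+02 -9.8740e+01  2.2000e-01] 12.7 394 [22 12 17 22 20 14 12 17 23 21 23 23  1  0  0  0  0  0  0]
 mouth [ 563.1 -101.1  113.8]
top [ 5.7202e+02 -1.0130e+02  2.0000e-01] 11.6 173 [ 4  8  5 11  8  8  4  5  9  6 15 11  4  3  0  0  0  0  0]
 mouth [ 560.5 -103.7  115. ]
both [ 5.7066e+02 -1.0006e+02  1.0000e-01] 5.6 550 [29 23 27 18 29 20 27 32 29 31 29 15  4  1  0  0  0  0  0]
 mouth [ 560.  -101.1  113.7]
n 1 dist 2.1 ang 0.3
  shift [0.8, -1.6, 1.2] turn [0.0002, -0.0, 0.0061]
3.0833 [ 440.59519648 -296.06247724  241.16439119] 35.15758722911823 [ 0.8089082  -0.10635168  0.07274414]
```

Emit:
servo_tool --deltas '[[[1, -2, 35], [0, 0, 0.006]], [[1, -2, 70], [0, 0, 0.006]], [[1, -2, 100], [0, 0, 0.006]], [[1, -2, 120], [0, 0, 0.006]], [[1, -2, 125], [0, 0, 0.006]]]'

```text
t: 3.5
ee_pos: [437.6, -290.8, 112.8]
orientation: [-2.798, -1.417, 0.004]
ft_force: [-0.0, 0.6, -0.7]
width: 35.4
grasp_force: 0.0
```

Emit:
servo_tool --deltas '[[[0, 0, 0], [0, 0, 0]], [[0, 0, 0], [0, 0, 0]], [[0, 0, 0], [0, 0, 0]], [[0, 0, 0], [0, 0, 0]], [[0, 0, 0], [0, 0, 0]]]' --grip 1

```text
t: 3.92
ee_pos: [440.9, -292.8, 117.7]
orientation: [2.8, 1.419, 0.003]
ft_force: [0.7, 0.7, 5.3]
width: 15.6
grasp_force: 30.0
```

```bash
python3 - <<'E'
from h import *
o=ctrl.get_obs();print(o)
p=get_image("side");cv2.imwrite("pics/grip.png",cv2.resize(p["frame"][190:340,160:330],None,fx=4,fy=4,interpolation=cv2.INTER_CUBIC))
E
```

```text
{'t': 3.9167, 'qpos': array([-6.08811633e-01,  4.00309143e-01,  1.90340161e+00,  1.11279114e-05,
        8.34373696e-01,  2.40245991e-02]), 'qvel': array([-0.00119557,  0.00107199, -0.0022215 ,  0.00110873, -0.00271387,
       -0.00127332]), 'joint_torque': array([-4.14113759e-02, -4.47917819e+01, -1.97758752e+01,  3.32562102e-02,
        1.71890231e-01,  6.37470093e-04]), 'ee_pos': array([ 440.87924286, -292.84989029,  117.72272862]), 'orientation': array([2.79964515e+00, 1.41852068e+00, 2.61692034e-03]), 'ft_force': array([0.73390234, 0.65061745, 5.29571212]), 'moment': array([-0.0529358 ,  0.05590345, -0.04844677]), 'grasp_force': 30.002962052822113, 'width': 15.566454969830538}
```

View pics/grip.png

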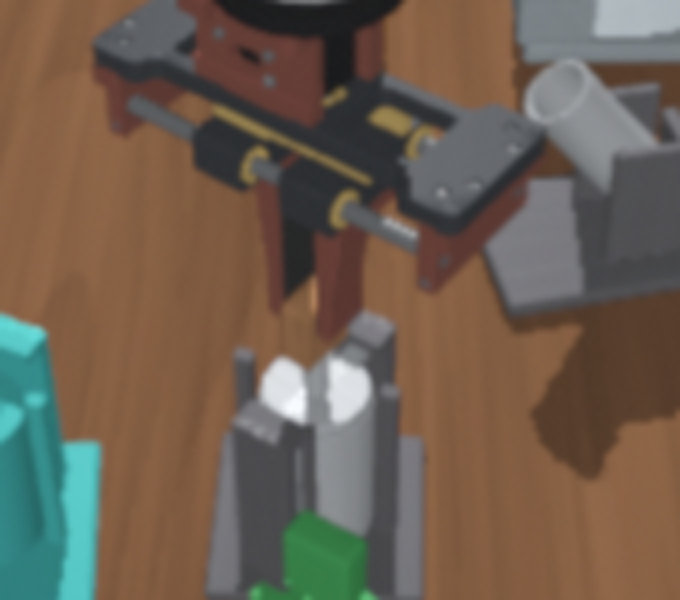

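The knob is held (width 15.6, 30 N) and the holder's roofs are visible beside the flange. I now turn it clockwise.

Emit:
servo_tool --deltas '[[[0, 0, 0], [0, 0, 0.09]], [[0, 0, 0], [0, 0, 0.18]], [[0, 0, 0], [0, 0, 0.27]], [[0, 0, 0], [0, 0, 0.36]], [[0, 0, 0], [0, 0, 0.45]]]'

```text
t: 4.38
ee_pos: [440.6, -292.9, 117.7]
orientation: [3.048, 0.752, 0.003]
ft_force: [-1.6, -0.4, 8.5]
width: 16.0
grasp_force: 30.0
```

Emit:
servo_tool --deltas '[[[0, 0, 0], [0, 0, 0.1]], [[0, 0, 0], [0, 0, 0.2]], [[0, 0, 0], [0, 0, 0.3]], [[0, 0, 0], [0, 0, 0.4]], [[0, 0, 0], [0, 0, 0.46]]]'

```text
t: 4.8
ee_pos: [440.7, -292.9, 117.7]
orientation: [3.139, 0.036, 0.004]
ft_force: [-0.1, -0.9, 8.0]
width: 15.5
grasp_force: 30.0
```

Emit:
servo_tool --deltas '[[[0, 0, 0], [0, 0, 0.02]], [[0, 0, 0], [0, 0, 0.03]]]'

```text
t: 4.97
ee_pos: [440.7, -292.9, 117.7]
orientation: [3.14, -0.005, 0.004]
ft_force: [-0.7, -0.7, 8.1]
width: 15.9
grasp_force: 30.0
```

```bash
python3 - <<'E'
from h import *
o=ctrl.get_obs();M=R.from_rotvec(o["orientation"]).as_matrix();print(o['ee_pos'],o['moment'],o['ft_force'],np.degrees(np.arctan2(M[1,0],M[0,0])))
E
```

```text
[ 440.69411724 -292.92818178  117.66766523] [-0.01627681  0.26851448  0.09274945] [-0.74821287 -0.66908078  8.07973383] -0.1773932711113336
```

Emit:
servo_tool --deltas '[[[0, 0, -4], [0, 0, 0]], [[0, 0, -8], [0, 0, 0]], [[0, 0, -8], [0, 0, 0]]]'

```text
t: 5.22
ee_pos: [440.0, -292.3, 125.0]
orientation: [3.141, -0.003, 0.001]
ft_force: [0.1, 0.5, -1.1]
width: 15.6
grasp_force: 30.0
```

Emit:
servo_tool --deltas '[[[0, 0, -20], [0, 0, 0]], [[0, 0, -50], [0, 0, 0]], [[0, 0, -80], [0, 0, 0]], [[0, 0, -110], [0, 0, 0]], [[0, 0, -130], [0, 0, 0]]]'

```text
t: 5.63
ee_pos: [440.2, -292.4, 256.9]
orientation: [3.14, -0.003, 0.003]
ft_force: [1.0, -0.7, -0.9]
width: 15.6
grasp_force: 30.0
```

```bash
python3 - <<'E'
from h import *
o=ctrl.get_obs();print(o['ee_pos'],o['width'],o['ft_force'])
S,T=get_image("side"),get_image("top")
M=R.from_rotvec(o["orientation"]).as_matrix()
for p in(S,T):
    W=cloud(p).reshape(-1,3);W=W[~np.isnan(W[:,0])]
    P=(W-o['ee_pos'])@M  # tool frame
    m=(np.hypot(P[:,0],P[:,1])<45)&(P[:,2]>5)&(P[:,2]<130)
    Q=P[m];print(len(Q))
    for a,b in((10,20),(20,26),(26,32),(32,45),(45,60),(60,75),(75,90),(90,100),(100,110),(110,120)):
        q=Q[(Q[:,2]>=a)&(Q[:,2]<b)]
        if len(q)>2: print(a,b,len(q),q.min(0).round(1),q.max(0).round(1),np.median(q,0).round(1))
cv2.imwrite("pics/lift.png",cv2.resize(S["frame"][130:330,150:340],None,fx=3,fy=3,interpolation=cv2.INTER_CUBIC))
E
```

```text
[ 440.21315828 -292.43003519  256.86593753] 15.588594601856174 [ 0.95057792 -0.74991184 -0.92994889]
753
10 20 40 [-5.3 -0.2 10.1] [ 5.7  7.2 20. ] [-0.4  4.7 15.2]
20 26 422 [-34.  -22.1  20. ] [32.4 24.2 26. ] [-0.1  3.6 24.7]
26 32 107 [-33.9 -20.4  26. ] [32.4 23.9 31.6] [-0.5 14.9 27.6]
45 60 27 [-2.8 -0.8 47.2] [ 3.7  5.4 59.3] [ 0.5  3.4 53.6]
60 75 36 [-3.  -1.7 60.4] [ 3.6  5.1 74.5] [ 0.4  2.9 67.3]
75 90 31 [-3.2 -0.2 75.5] [ 3.5  4.9 88.7] [ 0.2  3.1 82. ]
90 100 51 [-6.8 -2.5 90.4] [ 6.6  9.3 99.7] [ 0.   3.2 96.1]
100 110 18 [ -6.8   3.7 100.1] [  6.6   7.2 106.9] [ -1.7   5.5 102.6]
7
20 26 7 [ 12.4 -16.1  20.2] [20.4 -7.9 24.6] [ 15.4 -13.8  21.5]
```

View pics/lift.png

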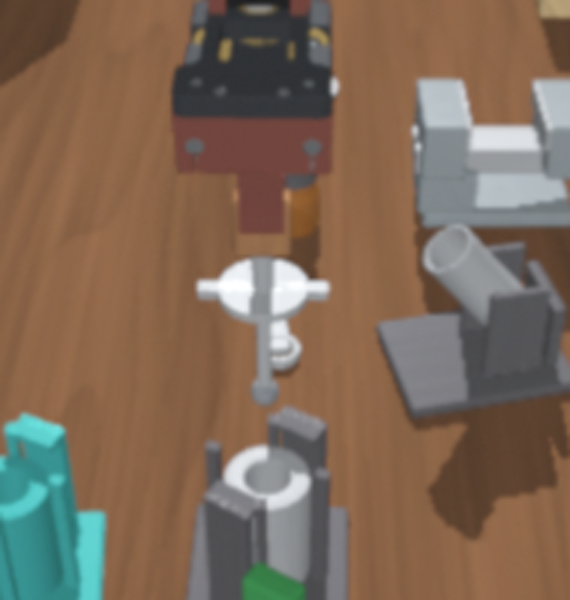

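The lifted dauber hangs straight, lugs along x and tip about 107 mm below the TCP, with the empty holder beneath. Comparing with the gripper pose shows the side camera reads about 1 mm low in y, and the top camera about 2 mm low in x. I correct for both.

```bash
cat >> h.py <<'E'
MOUTH=np.array([562.8,-101.3,114.3]);_y=np.radians(12.2);_t=np.radians(38)
A=np.array([-np.cos(_y)*np.sin(_t),-np.sin(_y)*np.sin(_t),np.cos(_t)])
_Y=np.array([np.sin(_y),-np.cos(_y),0]);RP=np.stack([np.cross(_Y,-A),_Y,-A],1)
L=107.
SL=np.array([627.,110.,70.]);CUP=np.array([455.2,303.6,0.])
E
python3 - <<'E'
from h import *
plan(MOUTH+A*(30+L),RP,amax=30,smax=150)
E
```

```text
n 2 dist 182.0 ang 39.6
  shift [19.2, -87.2, 17.5] turn [0.0378, 0.3277, -0.1027]
  shift [20.6, -84.3, 27.4] turn [0.0378, 0.3277, -0.1027]
```

Emit:
servo_tool --deltas '[[[4, -17, 3], [0.008, 0.065, -0.02]], [[8, -35, 7], [0.015, 0.13, -0.04]], [[12, -52, 10], [0.022, 0.195, -0.06]], [[16, -70, 14], [0.03, 0.26, -0.08]], [[19, -87, 17], [0.038, 0.328, -0.103]]]'

```text
t: 6.15
ee_pos: [458.1, -203.9, 235.5]
orientation: [-3.057, -0.156, -0.508]
ft_force: [0.4, -0.1, -1.0]
width: 16.0
grasp_force: 30.0
```

Emit:
servo_tool --deltas '[[[4, -17, 5], [0.008, 0.065, -0.02]], [[8, -35, 11], [0.015, 0.13, -0.04]], [[12, -52, 16], [0.022, 0.195, -0.06]], [[16, -70, 22], [0.03, 0.26, -0.08]], [[20, -84, 27], [0.038, 0.328, -0.103]]]'

```text
t: 6.57
ee_pos: [475.2, -118.6, 218.3]
orientation: [-2.893, -0.303, -0.971]
ft_force: [0.1, 0.5, -0.5]
width: 15.8
grasp_force: 30.0
```

Emit:
servo_tool --deltas '[[[0, 0, 0], [0, 0, 0]], [[0, 0, 0], [0, 0, 0]]]'

```text
t: 6.73
ee_pos: [475.5, -119.7, 218.5]
orientation: [-2.895, -0.299, -0.965]
ft_force: [-0.7, -0.3, -0.1]
width: 15.9
grasp_force: 30.0
```

```bash
python3 - <<'E'
from h import *
o=ctrl.get_obs();print(o['t'],o['ee_pos'],o['ft_force'],o['qpos'].round(2))
plan(MOUTH+A*(30+L),RP)
p=get_image("side");cv2.imwrite("pics/pre.png",cv2.resize(p["frame"][120:280,210:400],None,fx=3.5,fy=3.5,interpolation=cv2.INTER_CUBIC))
W=cloud(p).reshape(-1,3);W=W[~np.isnan(W[:,0])]+[0,1.2,.8]
M=R.from_rotvec(o["orientation"]).as_matrix();P=(W-o['ee_pos'])@M
Q=P[(np.hypot(P[:,0],P[:,1])<15)&(P[:,2]>20)&(P[:,2]<112)]
for a,b in((45,60),(60,75),(75,90),(90,100),(100,112)):
    q=Q[(Q[:,2]>=a)&(Q[:,2]<b)]
    if len(q)>2: print(a,b,len(q),q.min(0).round(1),q.max(0).round(1))
# pot in tool frame
Q=P[(np.hypot(P[:,0],P[:,1])<30)&(P[:,2]>125)&(P[:,2]<165)]
for a in range(125,165,5):
    q=Q[(Q[:,2]>=a)&(Q[:,2]<a+5)]
    if len(q)>2: print(a,len(q),q.min(0).round(1),q.max(0).round(1))
E
```

```text
6.7333 [ 475.54596274 -119.73295528  218.47167922] [-0.70990247 -0.31527885 -0.10437412] [-0.56  0.05  2.28  0.98  0.54  0.  ]
n 1 dist 6.2 ang 1.2
  shift [6.1, 0.4, -0.1] turn [-0.006, 0.0187, -0.0088]
45 60 28 [-3.3 -2.  45.4] [ 4.1  4.2 59.8]
60 75 19 [-2.8 -0.5 60.6] [ 3.4  3.9 74.1]
75 90 25 [-4.4 -2.  75.6] [ 3.6  4.8 89.2]
90 100 34 [-6.8 -2.  90.1] [ 7.2  8.  99.7]
100 112 8 [ -4.1   1.4 100.2] [  7.3   7.6 103.5]
135 53 [-11.6 -20.2 136. ] [ 25.9  19.8 139.8]
140 72 [ -9.8 -20.2 140. ] [ 26.6  20.  144.9]
145 59 [ -9.4 -19.2 145.2] [ 26.6  18.8 149.9]
150 52 [ -9.3 -20.  150. ] [ 26.6  19.5 154.9]
155 51 [ -8.8 -20.5 155. ] [ 27.   19.4 159.6]
160 53 [ -9.4 -20.4 160.1] [ 27.3  20.3 164.8]
```

View pics/pre.png

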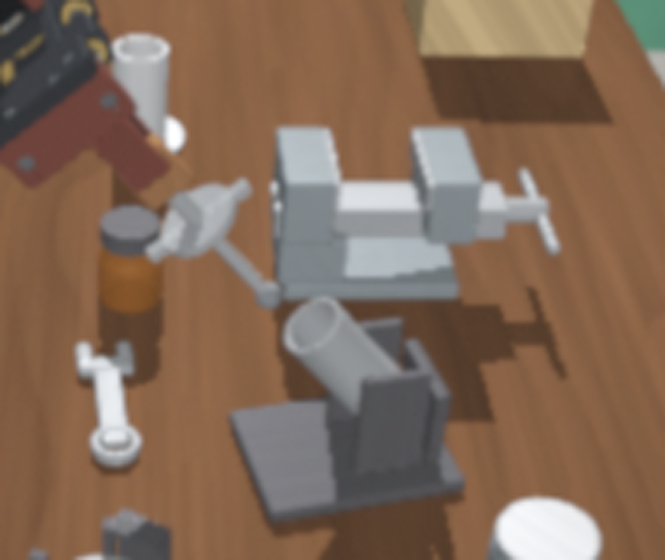

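The picture agrees: the stem is parallel to the pot axis and the pot sits about 6 mm along tool x. I correct for that and go in.

Emit:
servo_tool --deltas '[[[3, 0, 0], [-0.006, 0.018, -0.008]], [[6, 0, 0], [-0.006, 0.018, -0.008]], [[6, 0, 0], [-0.006, 0.018, -0.008]], [[6, 0, 0], [-0.006, 0.018, -0.008]]]'

```text
t: 7.12
ee_pos: [482.4, -119.8, 224.3]
orientation: [-2.89, -0.311, -1.002]
ft_force: [-0.6, 0.4, -1.5]
width: 15.8
grasp_force: 30.0
```

```bash
python3 - <<'E'
from h import *
o=ctrl.get_obs();print(o['ft_force'],A@o['ft_force'])
plan(MOUTH+A*(30+L),RP)
E
```

```text
[-0.58323113  0.35492982 -1.45103175] -0.8386430070944759
n 1 dist 2.9 ang 0.3
  shift [-2.7, -1.1, 0.5] turn [0.0021, -0.0036, 0.002]
```

Emit:
servo_tool --deltas '[[[-2.5, -1, 10], [0, -0.003, 0]], [[-2.5, -1, 25], [0, -0.003, 0]], [[-2.5, -1, 40], [0, -0.003, 0]], [[-2.5, -1, 55], [0, -0.003, 0]], [[-2.5, -1, 64], [0, -0.003, 0]]]'

```text
t: 7.53
ee_pos: [519.1, -110.4, 171.2]
orientation: [-2.892, -0.311, -0.996]
ft_force: [0.4, 0.2, 0.0]
width: 15.9
grasp_force: 30.0
```

Emit:
servo_tool --deltas '[[[0, 0, 0], [0, 0, 0]], [[0, 0, 0], [0, 0, 0]]]'

```text
t: 7.7
ee_pos: [518.4, -110.2, 171.7]
orientation: [-2.891, -0.311, -0.996]
ft_force: [1.0, -0.3, -0.6]
width: 15.6
grasp_force: 30.0
```

```bash
cat > st.py <<'E'
from h import *
o=ctrl.get_obs();f=o['ft_force'];d=(MOUTH-o['ee_pos'])@A+L
print("t",o['t'],"depth",d.round(2),"axial",(A@f).round(2),"lat",(f-A*(A@f)).round(2),"off",((o['ee_pos']-MOUTH)@RP).round(2)[:2],"ang",np.degrees(np.arccos(min(1,R.from_rotvec(o['orientation']).as_matrix()[:,2]@-A))).round(1))
E
python3 st.py
```

```text
t 7.7 depth 33.88 axial -1.02 lat [ 0.37 -0.48  0.2 ] off [-0.35 -0.69] ang 0.0
```

Emit:
servo_tool --deltas '[[[0, 0, 1], [0, 0, 0]], [[0, 0, 2], [0, 0, 0]], [[0, 0, 3], [0, 0, 0]], [[0, 0, 3], [0, 0, 0]]]'

```text
t: 8.03
ee_pos: [520.2, -110.1, 170.0]
orientation: [-2.891, -0.311, -0.998]
ft_force: [-0.2, 0.2, -0.8]
width: 15.7
grasp_force: 30.0
```

Emit:
servo_tool --deltas '[[[0, 0, 1], [0, 0, 0]], [[0, 0, 2], [0, 0, 0]], [[0, 0, 3], [0, 0, 0]], [[0, 0, 3], [0, 0, 0]]]'

```text
t: 8.37
ee_pos: [522.0, -109.5, 167.2]
orientation: [-2.891, -0.311, -0.997]
ft_force: [-0.7, 0.8, -0.4]
width: 15.9
grasp_force: 30.0
```

```bash
python3 st.py
```

```text
t 8.3667 depth 39.73 axial -0.0 lat [-0.74  0.78 -0.44] off [-0.22 -0.57] ang 0.1
```

Emit:
servo_tool --deltas '[[[0, 0, 1], [0, 0, 0]], [[0, 0, 2], [0, 0, 0]], [[0, 0, 2], [0, 0, 0]], [[0, 0, 2], [0, 0, 0]]]'

```text
t: 8.7
ee_pos: [523.2, -109.2, 165.6]
orientation: [-2.891, -0.311, -0.997]
ft_force: [-0.2, 0.4, -1.7]
width: 15.5
grasp_force: 30.0
```

Emit:
servo_tool --deltas '[[[0, 0, 1], [0, 0, 0]], [[0, 0, 2], [0, 0, 0]], [[0, 0, 2], [0, 0, 0]], [[0, 0, 2], [0, 0, 0]]]'

```text
t: 9.03
ee_pos: [524.4, -109.0, 164.1]
orientation: [-2.891, -0.311, -0.997]
ft_force: [-0.8, -0.1, -1.2]
width: 15.5
grasp_force: 30.0
```

```bash
python3 st.py
```

```text
t 9.0333 depth 43.67 axial -0.47 lat [-1.04 -0.18 -0.82] off [-0.25 -0.59] ang 0.1
```

Emit:
servo_tool --deltas '[[[0, 0, 1], [0, 0, 0]], [[0, 0, 2], [0, 0, 0]], [[0, 0, 2], [0, 0, 0]], [[0, 0, 2], [0, 0, 0]]]'

```text
t: 9.37
ee_pos: [525.6, -108.7, 162.5]
orientation: [-2.891, -0.311, -0.997]
ft_force: [0.1, 0.2, -1.5]
width: 15.9
grasp_force: 30.0
```

Emit:
servo_tool --deltas '[[[0, 0, 1], [0, 0, 0]], [[0, 0, 2], [0, 0, 0]], [[0, 0, 2], [0, 0, 0]], [[0, 0, 2], [0, 0, 0]]]'

```text
t: 9.7
ee_pos: [526.8, -108.5, 160.9]
orientation: [-2.891, -0.311, -0.997]
ft_force: [0.1, 1.0, -0.6]
width: 15.9
grasp_force: 30.0
```

```bash
python3 st.py
```

```text
t 9.7 depth 47.66 axial -0.66 lat [-0.3   0.96 -0.07] off [-0.27 -0.59] ang 0.1
```

Emit:
servo_tool --deltas '[[[0, 0, 1], [0, 0, 0]], [[0, 0, 2], [0, 0, 0]], [[0, 0, 2], [0, 0, 0]], [[0, 0, 2], [0, 0, 0]]]'

```text
t: 10.03
ee_pos: [528.0, -108.2, 159.3]
orientation: [-2.891, -0.311, -0.997]
ft_force: [0.5, 0.5, -1.6]
width: 15.6
grasp_force: 30.0
```

Emit:
servo_tool --deltas '[[[0, 0, 1], [0, 0, 0]], [[0, 0, 2], [0, 0, 0]], [[0, 0, 2], [0, 0, 0]], [[0, 0, 2], [0, 0, 0]]]'

```text
t: 10.37
ee_pos: [529.2, -108.0, 157.8]
orientation: [-2.891, -0.311, -0.997]
ft_force: [-0.9, -0.5, 0.1]
width: 16.1
grasp_force: 30.0
```

```bash
python3 st.py
```

```text
t 10.3667 depth 51.64 axial 0.65 lat [-0.47 -0.43 -0.43] off [-0.2  -0.55] ang 0.1
```

Emit:
servo_tool --deltas '[[[0, 0, 1], [0, 0, 0]], [[0, 0, 2], [0, 0, 0]], [[0, 0, 2], [0, 0, 0]]]'

```text
t: 10.62
ee_pos: [530.4, -107.7, 156.2]
orientation: [-2.891, -0.311, -0.997]
ft_force: [-1.3, -0.0, 1.7]
width: 16.0
grasp_force: 30.0
```

Emit:
servo_tool --deltas '[[[0, 0, 0], [0, 0, 0]]]'

```text
t: 10.7
ee_pos: [530.4, -107.7, 156.2]
orientation: [-2.891, -0.311, -0.997]
ft_force: [-1.1, -0.5, 1.2]
width: 15.8
grasp_force: 30.0
```

Emit:
servo_tool --deltas '[[[0, 0, 0], [0, 0, 0]]]'

```text
t: 10.78
ee_pos: [530.4, -107.7, 156.3]
orientation: [-2.891, -0.311, -0.997]
ft_force: [-2.1, -0.1, 1.2]
width: 15.8
grasp_force: 30.0
```

```bash
python3 st.py
```

```text
t 10.7833 depth 53.6 axial 2.18 lat [-0.78  0.23 -0.56] off [-0.19 -0.54] ang 0.1
```

Emit:
servo_tool --deltas '[[[0, 0, 1], [0, 0, 0]], [[0, 0, 2], [0, 0, 0]], [[0, 0, 2], [0, 0, 0]]]'

```text
t: 11.03
ee_pos: [531.7, -107.5, 154.6]
orientation: [-2.891, -0.311, -0.997]
ft_force: [-2.4, -0.5, 2.5]
width: 16.1
grasp_force: 30.0
```

Emit:
servo_tool --deltas '[[[0, 0, 0], [0, 0, 0]]]'

```text
t: 11.12
ee_pos: [531.6, -107.5, 154.6]
orientation: [-2.891, -0.311, -0.997]
ft_force: [-2.3, -0.3, 1.9]
width: 15.4
grasp_force: 30.0
```

Emit:
servo_tool --deltas '[[[0, 0, 0], [0, 0, 0]]]'

```text
t: 11.2
ee_pos: [531.6, -107.5, 154.7]
orientation: [-2.891, -0.311, -0.997]
ft_force: [-1.7, 0.9, 1.5]
width: 16.0
grasp_force: 30.0
```

```bash
python3 st.py
```

```text
t 11.2 depth 55.6 axial 2.11 lat [-0.45  1.21 -0.14] off [-0.19 -0.52] ang 0.1
```

Emit:
servo_tool --deltas '[[[0, 0, 1], [0, 0, 0]], [[0, 0, 2], [0, 0, 0]], [[0, 0, 2], [0, 0, 0]]]'

```text
t: 11.45
ee_pos: [532.9, -107.2, 153.0]
orientation: [-2.891, -0.311, -0.997]
ft_force: [-2.5, -0.3, 3.4]
width: 15.6
grasp_force: 30.0
```

Emit:
servo_tool --deltas '[[[0, 0, 0], [0, 0, 0]]]'

```text
t: 11.53
ee_pos: [532.8, -107.2, 153.1]
orientation: [-2.891, -0.311, -0.997]
ft_force: [-3.0, -1.7, 2.7]
width: 15.5
grasp_force: 30.0
```

Emit:
servo_tool --deltas '[[[0, 0, 0], [0, 0, 0]]]'

```text
t: 11.62
ee_pos: [532.8, -107.2, 153.1]
orientation: [-2.891, -0.311, -0.997]
ft_force: [-2.9, -0.5, 2.6]
width: 15.5
grasp_force: 30.0
```

Emit:
servo_tool --deltas '[[[0, 0, 0], [0, 0, 0]]]'

```text
t: 11.7
ee_pos: [532.8, -107.2, 153.1]
orientation: [-2.891, -0.311, -0.997]
ft_force: [-3.2, -0.7, 1.5]
width: 15.6
grasp_force: 30.0
```

```bash
python3 st.py
```

```text
t 11.7 depth 57.58 axial 3.16 lat [-1.29 -0.28 -1.03] off [-0.17 -0.55] ang 0.1
```

Emit:
servo_tool --deltas '[[[0, 0, 0.5], [0, 0, 0]], [[0, 0, 1], [0, 0, 0]]]'

```text
t: 11.87
ee_pos: [533.4, -107.1, 152.3]
orientation: [-2.891, -0.311, -0.997]
ft_force: [-3.0, -0.7, 2.7]
width: 15.7
grasp_force: 30.0
```

Emit:
servo_tool --deltas '[[[0, 0, 0], [0, 0, 0]]]'

```text
t: 11.95
ee_pos: [533.4, -107.1, 152.2]
orientation: [-2.891, -0.311, -0.997]
ft_force: [-3.4, -0.5, 3.3]
width: 15.3
grasp_force: 30.0
```

Emit:
servo_tool --deltas '[[[0, 0, 0], [0, 0, 0]]]'

```text
t: 12.03
ee_pos: [533.4, -107.1, 152.3]
orientation: [-2.891, -0.311, -0.997]
ft_force: [-3.6, -0.3, 4.2]
width: 15.8
grasp_force: 30.0
```

Emit:
servo_tool --deltas '[[[0, 0, 0], [0, 0, 0]]]'

```text
t: 12.12
ee_pos: [533.4, -107.1, 152.3]
orientation: [-2.891, -0.311, -0.997]
ft_force: [-3.6, -0.3, 3.1]
width: 15.6
grasp_force: 30.0
```

```bash
python3 st.py; python3 - <<'E'
from h import *
o=ctrl.get_obs()
s=plan(MOUTH+A*(35+L),RP)
m=(SL+[0,0,60+L]);Rd=down(-90)
plan(m,Rd,start=s,amax=30,smax=150)
E
```

```text
t 12.1167 depth 58.6 axial 4.61 lat [-0.79  0.26 -0.56] off [-0.21 -0.54] ang 0.1
n 1 dist 93.6 ang 0.1
  shift [0.3, 0.7, -93.6] turn [0.0014, -0.0009, 0.0019]
n 2 dist 274.4 ang 39.8
  shift [80.1, -96.5, 55.7] turn [-0.0353, -0.3303, 0.1025]
  shift [83.0, -106.4, 24.9] turn [-0.0353, -0.3303, 0.1025]
```

Emit:
servo_tool --deltas '[[[0, 0, -8], [0, 0, 0]], [[0, 0, -25], [0, 0, 0]], [[0, 0, -50], [0, 0, 0]], [[0, 0, -75], [0, 0, 0]], [[0, 0, -94], [0, 0, 0]]]'

```text
t: 12.53
ee_pos: [475.8, -119.2, 226.9]
orientation: [-2.892, -0.311, -0.996]
ft_force: [0.9, -0.2, -0.5]
width: 15.6
grasp_force: 30.0
```

Emit:
servo_tool --deltas '[[[10, -12, 6], [-0.004, -0.04, 0.012]], [[25, -30, 17], [-0.011, -0.1, 0.031]], [[43, -52, 30], [-0.019, -0.18, 0.056]], [[62, -75, 43], [-0.027, -0.255, 0.08]], [[80, -97, 56], [-0.035, -0.33, 0.103]]]'

```text
t: 12.95
ee_pos: [518.6, -47.7, 227.0]
orientation: [-2.988, -0.227, -0.672]
ft_force: [-0.2, -0.5, -1.3]
width: 15.8
grasp_force: 30.0
```

Emit:
servo_tool --deltas '[[[18, -24, 6], [-0.008, -0.075, 0.023]], [[37, -48, 11], [-0.016, -0.15, 0.046]], [[55, -71, 17], [-0.024, -0.22, 0.07]], [[72, -92, 22], [-0.031, -0.285, 0.09]], [[83, -106, 25], [-0.035, -0.33, 0.103]]]'

```text
t: 13.37
ee_pos: [588.8, 72.9, 245.2]
orientation: [-3.102, -0.081, -0.174]
ft_force: [0.1, 0.3, -1.1]
width: 15.8
grasp_force: 30.0
```

Emit:
servo_tool --deltas '[[[0, 0, 0], [0, 0, 0]], [[0, 0, 0], [0, 0, 0]]]'

```text
t: 13.53
ee_pos: [586.9, 71.0, 243.6]
orientation: [-3.101, -0.083, -0.174]
ft_force: [0.3, 0.6, -0.5]
width: 15.7
grasp_force: 30.0
```

```bash
python3 - <<'E'
from h import *
o=ctrl.get_obs();print(o['t'],o['ee_pos'],o['ft_force'],o['qpos'].round(2))
plan(SL+[0,0,60+L],down(-90))
p=get_image("side");cv2.imwrite("pics/slide.png",cv2.resize(p["frame"][60:220,230:420],None,fx=3.5,fy=3.5,interpolation=cv2.INTER_CUBIC))
W=cloud(p).reshape(-1,3);W=W[~np.isnan(W[:,0])]+[0,1.2,.8]
P=W-SL
Q=P[(abs(P[:,0])<15)&(abs(P[:,1])<30)&(P[:,2]>40)&(P[:,2]<130)]
for a,b in((40,60),(60,70),(70,85),(85,100),(100,115),(115,130)):
    q=Q[(Q[:,2]>=a)&(Q[:,2]<b)]
    if len(q)>2: print(a,b,len(q),q.min(0).round(1),q.max(0).round(1))
E
```

```text
13.5333 [586.85987512  70.95099555 243.56859983] [ 0.32107072  0.5632128  -0.45847498] [0.08 0.27 1.75 0.03 1.   1.59]
n 1 dist 56.4 ang 7.4
  shift [41.1, -36.5, 12.4] turn [-0.0344, -0.1121, 0.0537]
```

View pics/slide.png

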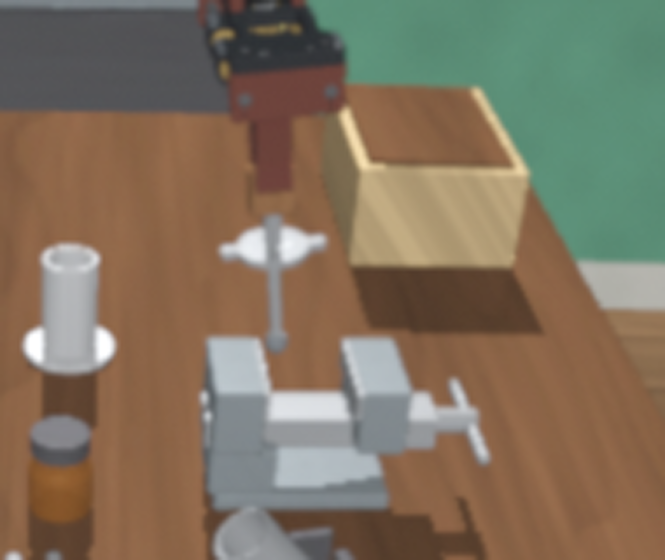

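The dauber is short of the slide (joint speed cap) and still a little tilted. I finish the move.

Emit:
servo_tool --deltas '[[[15, -13, 5], [-0.012, -0.04, 0.02]], [[30, -26, 9], [-0.024, -0.08, 0.04]], [[41, -36, 12], [-0.034, -0.112, 0.054]], [[41, -36, 12], [-0.034, -0.112, 0.054]], [[41, -36, 12], [-0.034, -0.112, 0.054]]]'

```text
t: 14.0
ee_pos: [625.7, 107.3, 237.2]
orientation: [-3.141, 0.004, 0.001]
ft_force: [-0.3, -0.3, -1.2]
width: 15.7
grasp_force: 30.0
```

```bash
cat > chk.py <<'E'
from h import *
import sys
T=SL if sys.argv[1]=="s" else CUP+[0,0,10]
o=ctrl.get_obs();print(o['t'],o['ee_pos'].round(2),o['ft_force'].round(2))
plan(T+[0,0,float(sys.argv[2])+L],down(-90))
p=get_image("side")
W=cloud(p).reshape(-1,3);W=W[~np.isnan(W[:,0])]+[0,1.2,.8]
M=R.from_rotvec(o["orientation"]).as_matrix();P=(W-o['ee_pos'])@M
Q=P[(np.hypot(P[:,0],P[:,1])<26)&(P[:,2]>15)&(P[:,2]<130)]
for a,b in((20,30),(45,60),(60,75),(75,90),(90,100),(100,112)):
    q=Q[(Q[:,2]>=a)&(Q[:,2]<b)]
    if len(q)>2: print(a,b,len(q),q.min(0).round(1),q.max(0).round(1))
E
python3 chk.py s 15
```

```text
14.0 [625.74 107.32 237.21] [-0.26 -0.33 -1.17]
n 1 dist 45.3 ang 0.2
  shift [1.3, -2.7, 45.2] turn [-0.0003, 0.0004, -0.0027]
20 30 149 [-24.5 -22.5  20.2] [25.9 23.9 29.7]
45 60 15 [-5.  -6.3 45.9] [ 2.4  3.6 60. ]
60 75 17 [-3.4 -3.5 61.1] [ 3.5  4.  73.5]
75 90 16 [-3.1 -1.1 75.8] [ 4.4  5.1 88. ]
90 100 27 [-6.5 -3.8 90.3] [ 6.1  8.5 99.6]
100 112 7 [ -6.    1.5 100.1] [  6.2   5.9 103.9]
```

Emit:
servo_tool --deltas '[[[1, -3, 10], [0, 0, 0]], [[1, -3, 25], [0, 0, 0]], [[1, -3, 40], [0, 0, 0]], [[1, -3, 50], [0, 0, 0]], [[1, -3, 54], [0, 0, 0]]]'

```text
t: 14.47
ee_pos: [625.7, 110.4, 182.2]
orientation: [3.142, -0.005, -0.003]
ft_force: [-0.1, -0.2, -0.3]
width: 15.9
grasp_force: 30.0
```

Emit:
servo_tool --deltas '[[[0, 0, 1], [0, 0, 0]], [[0, 0, 2], [0, 0, 0]], [[0, 0, 2], [0, 0, 0]]]'

```text
t: 14.72
ee_pos: [627.9, 111.1, 182.7]
orientation: [-3.141, 0.004, -0.003]
ft_force: [0.0, 0.8, -0.3]
width: 15.6
grasp_force: 30.0
```

Emit:
servo_tool --deltas '[[[0, 0, 0.5], [0, 0, 0]], [[0, 0, 1], [0, 0, 0]], [[0, 0, 1], [0, 0, 0]]]'

```text
t: 14.97
ee_pos: [627.8, 111.2, 181.6]
orientation: [-3.141, 0.004, -0.002]
ft_force: [-0.1, 0.0, -1.5]
width: 15.5
grasp_force: 30.0
```

Tip is at about z 74.6 and still free.

Emit:
servo_tool --deltas '[[[0, 0, 1], [0, 0, 0]], [[0, 0, 2], [0, 0, 0]], [[0, 0, 2], [0, 0, 0]]]'

```text
t: 15.22
ee_pos: [627.5, 111.2, 179.0]
orientation: [-3.141, 0.004, -0.001]
ft_force: [-0.2, -0.0, 0.0]
width: 15.4
grasp_force: 30.0
```

Emit:
servo_tool --deltas '[[[0, 0, 0.5], [0, 0, 0]], [[0, 0, 1], [0, 0, 0]], [[0, 0, 1], [0, 0, 0]]]'

```text
t: 15.47
ee_pos: [627.5, 111.2, 178.1]
orientation: [-3.141, 0.004, -0.001]
ft_force: [-0.5, -0.8, -1.1]
width: 16.2
grasp_force: 30.0
```

Emit:
servo_tool --deltas '[[[0, 0, 0.5], [0, 0, 0]], [[0, 0, 0.5], [0, 0, 0]]]'

```text
t: 15.63
ee_pos: [627.6, 111.2, 177.6]
orientation: [-3.141, 0.004, -0.001]
ft_force: [-0.2, -0.4, -0.6]
width: 15.3
grasp_force: 30.0
```

Emit:
servo_tool --deltas '[[[0, 0, 0.5], [0, 0, 0]], [[0, 0, 0.5], [0, 0, 0]]]'

```text
t: 15.8
ee_pos: [627.8, 111.2, 177.5]
orientation: [-3.141, 0.004, -0.002]
ft_force: [-0.2, 0.4, 1.6]
width: 15.8
grasp_force: 30.0
```

Emit:
servo_tool --deltas '[[[0, 0, 0.5], [0, 0, 0]], [[0, 0, 0.5], [0, 0, 0]]]'

```text
t: 15.97
ee_pos: [628.0, 111.2, 177.3]
orientation: [-3.141, 0.004, -0.003]
ft_force: [-0.1, -0.8, 4.4]
width: 16.1
grasp_force: 30.0
```

Emit:
servo_tool --deltas '[[[0, 0, 0.3], [0, 0, 0]], [[0, 0, 0.3], [0, 0, 0]]]'

```text
t: 16.13
ee_pos: [628.1, 111.3, 177.3]
orientation: [-3.141, 0.004, -0.003]
ft_force: [-1.0, -0.8, 5.9]
width: 15.7
grasp_force: 30.0
```

The dab is confirmed: contact at TCP z 177.4, so the tip is 107.4 mm below the TCP.

```bash
sed -i 's/^L=107\./L=107.4/' h.py; python3 - <<'E'
from h import *
o=ctrl.get_obs()
s=plan(o['ee_pos']+[0,0,70],down(-90))
plan(CUP+[0,0,135+L],down(-60),start=s,smax=140)
E
```

```text
n 1 dist 70.0 ang 0.2
  shift [0.2, -0.0, -70.0] turn [-0.0006, -0.0022, -0.0027]
n 2 dist 258.7 ang 30.0
  shift [-86.5, -96.2, 2.4] turn [0.0, 0.0, -0.2618]
  shift [-58.6, -115.3, 2.4] turn [0.0, 0.0, -0.2618]
```

Emit:
servo_tool --deltas '[[[0, 0, -5], [0, 0, 0]], [[0, 0, -20], [0, 0, 0]], [[0, 0, -40], [0, 0, 0]], [[0, 0, -60], [0, 0, 0]], [[0, 0, -70], [0, 0, 0]]]'

```text
t: 16.55
ee_pos: [628.3, 111.3, 248.6]
orientation: [-3.141, 0.004, -0.005]
ft_force: [0.4, -0.2, -0.4]
width: 15.5
grasp_force: 30.0
```

Emit:
servo_tool --deltas '[[[-12, -13, 1], [0, 0, -0.035]], [[-30, -33, 1], [0, 0, -0.09]], [[-49, -54, 2], [0, 0, -0.15]], [[-68, -76, 2], [0, 0, -0.205]], [[-86, -96, 2], [0, 0, -0.262]]]'

```text
t: 16.97
ee_pos: [539.2, 208.5, 242.9]
orientation: [-3.114, -0.412, 0.003]
ft_force: [-0.2, 0.6, -0.7]
width: 15.6
grasp_force: 30.0
```

Emit:
servo_tool --deltas '[[[-14, -27, 1], [0, 0, -0.06]], [[-28, -54, 1], [0, 0, -0.12]], [[-40, -80, 2], [0, 0, -0.18]], [[-52, -102, 2], [0, 0, -0.23]], [[-59, -115, 2], [0, 0, -0.262]]]'

```text
t: 17.38
ee_pos: [451.9, 304.9, 241.0]
orientation: [-3.033, -0.818, 0.003]
ft_force: [1.2, -0.5, -0.9]
width: 16.0
grasp_force: 30.0
```

Emit:
servo_tool --deltas '[[[0, 0, 0], [0, 0, 0]], [[0, 0, 0], [0, 0, 0]], [[0, 0, 0], [0, 0, 0]]]'

```text
t: 17.63
ee_pos: [454.9, 303.1, 241.7]
orientation: [3.035, 0.81, 0.0]
ft_force: [0.1, 0.2, -0.8]
width: 15.6
grasp_force: 30.0
```

```bash
sed -i 's/down(-90))/down(-60))/' chk.py; python3 chk.py c 125; python3 - <<'E'
from h import *
from scipy.optimize import least_squares
p=get_image("side");q=get_image("top")
o=ctrl.get_obs();M=R.from_rotvec(o["orientation"]).as_matrix();tip=o['ee_pos']+M[:,2]*L
print("tip",tip.round(1))
for n,x,b in(("side",p,[0,1.2,.8]),("top",q,[2,.9,-.4])):
    W=cloud(x).reshape(-1,3);W=W[~np.isnan(W[:,0])]+b
    m=(np.hypot(W[:,0]-455,W[:,1]-303)<32)&(W[:,2]>30)&(W[:,2]<96);P=W[m]
    r=least_squares(lambda c:(lambda d:np.minimum(abs(d-23),abs(d-19)))(np.hypot(P[:,0]-c[0],P[:,1]-c[1])),[455,303.5],loss='soft_l1')
    print(n,len(P),r.x.round(1),np.abs(r.fun).mean().round(2),np.percentile(P[:,2],99).round(1))
cv2.imwrite("pics/cup.png",cv2.resize(p["frame"][60:190,190:340],None,fx=4,fy=4,interpolation=cv2.INTER_CUBIC))
E
```

```text
17.6333 [454.93 303.09 241.74] [ 0.09  0.24 -0.76]
n 1 dist 0.9 ang 0.1
  shift [0.5, -0.3, -0.7] turn [0.0004, -0.0, -0.0022]
20 30 112 [-25.4 -22.6  20.5] [24.6 25.9 30. ]
45 60 15 [-4.1 -0.9 45.3] [ 3.5  4.  59.8]
60 75 15 [-3.7 -1.7 60.4] [ 4.9  5.9 73.8]
75 90 16 [-4.3 -0.9 75.6] [ 4.1  6.2 89.2]
90 100 16 [-6.7 -7.7 90.6] [  5.2   6.7 100. ]
100 112 5 [ -6.6  -3.6 100.8] [  1.9   4.3 104.6]
tip [455.7 302.8 134.7]
side 369 [456.2 303.9] 1.1 89.6
top 236 [455.4 303.8] 0.6 91.0
```

View pics/cup.png

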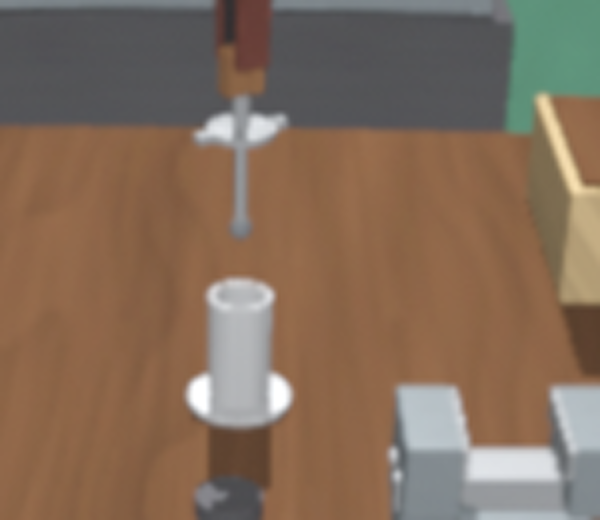

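Tip and cup are aligned to within about 1 mm. I descend to roughly 6 mm above seating.

Emit:
servo_tool --deltas '[[[0.8, -0.7, 10], [0, 0, 0]], [[0.8, -0.7, 25], [0, 0, 0]], [[0.8, -0.7, 40], [0, 0, 0]], [[0.8, -0.7, 55], [0, 0, 0]], [[0.8, -0.7, 65], [0, 0, 0]]]'

```text
t: 18.2
ee_pos: [455.3, 303.6, 175.2]
orientation: [3.035, 0.808, -0.002]
ft_force: [0.0, -0.2, -0.1]
width: 15.7
grasp_force: 30.0
```

Emit:
servo_tool --deltas '[[[0, 0, 15], [0, 0, 0]], [[0, 0, 30], [0, 0, 0]], [[0, 0, 43], [0, 0, 0]], [[0, 0, 50], [0, 0, 0]], [[0, 0, 53], [0, 0, 0]]]'

```text
t: 18.62
ee_pos: [455.3, 303.9, 122.9]
orientation: [3.035, 0.809, -0.002]
ft_force: [0.0, -0.0, -0.3]
width: 15.6
grasp_force: 30.0
```

Emit:
servo_tool --deltas '[[[0, 0, 0], [0, 0, 0]], [[0, 0, 0], [0, 0, 0]], [[0, 0, 0], [0, 0, 0]]]'

```text
t: 18.87
ee_pos: [456.3, 304.8, 125.0]
orientation: [-3.035, -0.809, -0.003]
ft_force: [-0.9, -0.6, -1.1]
width: 15.5
grasp_force: 30.0
```

Emit:
servo_tool --deltas '[[[-0.5, 0.5, 2], [0, 0, 0]], [[-0.8, 0.5, 4], [0, 0, 0]], [[-0.8, 0.5, 5], [0, 0, 0]], [[-0.8, 0.5, 5], [0, 0, 0]]]'

```text
t: 19.2
ee_pos: [455.1, 303.5, 119.2]
orientation: [-3.035, -0.81, -0.001]
ft_force: [-0.4, -0.6, -1.0]
width: 15.8
grasp_force: 30.0
```

Emit:
servo_tool --deltas '[[[0, 0, 0.5], [0, 0, 0]], [[0, 0, 1], [0, 0, 0]], [[0, 0, 1], [0, 0, 0]]]'

```text
t: 19.45
ee_pos: [455.3, 303.6, 118.3]
orientation: [-3.035, -0.81, -0.001]
ft_force: [0.4, 0.2, -1.1]
width: 15.7
grasp_force: 30.0
```

Emit:
servo_tool --deltas '[[[0, 0, 0.5], [0, 0, 0]], [[0, 0, 1], [0, 0, 0]], [[0, 0, 1], [0, 0, 0]]]'

```text
t: 19.7
ee_pos: [455.4, 303.7, 117.7]
orientation: [-3.035, -0.81, -0.002]
ft_force: [-1.0, -0.8, 3.2]
width: 15.8
grasp_force: 30.0
```

The flange is on the rim (force turned upward at z 117.7, as expected). I release.

Emit:
servo_tool --deltas '[[[0, 0, 0], [0, 0, 0]], [[0, 0, 0], [0, 0, 0]], [[0, 0, 0], [0, 0, 0]], [[0, 0, 0], [0, 0, 0]], [[0, 0, 0], [0, 0, 0]]]' --grip 0.2

```text
t: 20.12
ee_pos: [455.3, 303.6, 117.2]
orientation: [-3.035, -0.809, -0.001]
ft_force: [-0.3, -0.3, -0.7]
width: 35.2
grasp_force: 0.0
```

Emit:
servo_tool --deltas '[[[0, 0, -5], [0, 0, 0]], [[0, 0, -20], [0, 0, 0]], [[0, 0, -45], [0, 0, 0]], [[0, 0, -70], [0, 0, 0]], [[0, 0, -90], [0, 0, 0]]]'

```text
t: 20.53
ee_pos: [455.5, 303.8, 209.3]
orientation: [-3.035, -0.809, -0.003]
ft_force: [-0.1, 0.9, 0.6]
width: 34.7
grasp_force: 0.0
```

Emit:
servo_tool --deltas '[[[0, 0, -20], [0, 0, 0]], [[0, 0, -50], [0, 0, 0]], [[0, 0, -70], [0, 0, 0]], [[0, 0, -80], [0, 0, 0]], [[0, 0, -80], [0, 0, 0]]]'

```text
t: 20.95
ee_pos: [456.2, 304.3, 289.9]
orientation: [-3.034, -0.809, -0.008]
ft_force: [1.0, -0.0, 0.9]
width: 35.6
grasp_force: 0.0
```

```bash
python3 - <<'E'
from h import *
o=ctrl.get_obs();print(o['t'],o['ee_pos'],o['width'])
p=get_image("side");cv2.imwrite("pics/end.png",cv2.resize(p["frame"],None,fx=1.5,fy=1.5,interpolation=cv2.INTER_CUBIC))
E
```

```text
20.95 [456.23165956 304.2647226  289.90508353] 35.61143163742342
```

View pics/end.png

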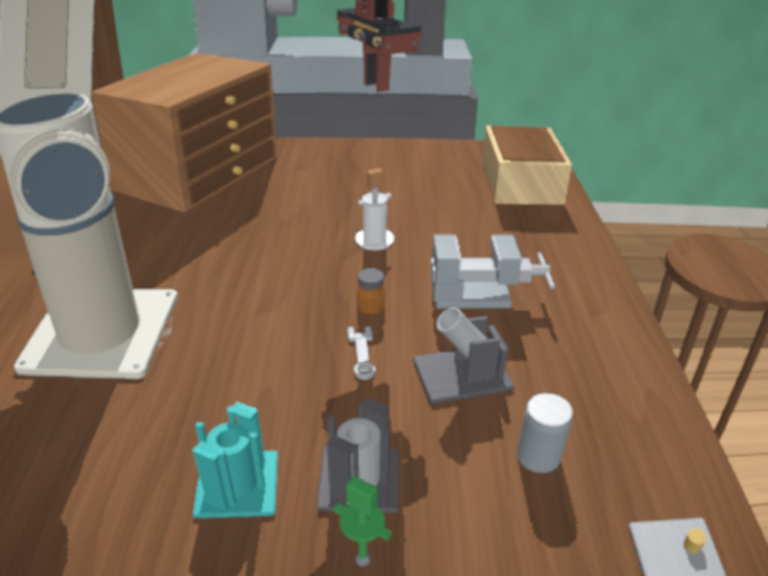

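The dauber hangs upright on the cup (375,200), the gripper is clear above it, and the jar, wrench and can look unmoved.

```bash
python3 -c "
from workcell import close_job
print(close_job())"
```

```text
the job is handed in; nothing more can be done
None
```

The job is done and handed in at about 21 s: the dauber was unlocked, pressed an estimated 7 mm (judged from force and depth) into the pot's sprung plate, dabbed on the slide at about 7 N, and left hanging upright on the cup rim with the jar, wrench and can untouched.

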